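# Open a push-and-turn solvent bottle in its bench holder

## Task

The square solvent bottle with the safety cap may be opened only in its bench holder, where it can neither turn nor fall: take it there closed and upright, and set it fully down in the pocket with its paper label showing in the holder's open front. There press the cap down against its spring, turn it anticlockwise (seen from above) while pressed, about a fifth of a turn, until it comes free, lift it off and finish holding the cap level and still, about five centimetres straight above the open neck: the program ends with the cap in the gripper and the bottle still seated. Never tip the bottle over and leave the other things on the desk where they are.

Things in the scene. Friction and masses are not known exactly. Their poses are not given: they have to be found in the camera images.
- bottle: White square plastic bottle, loose, 0.2 to 0.4 kg, upright on the desk with the cap locked on. Origin: middle of its underside; z up; its -x face carries the label. Body 60 x 60 mm, corners rounded 10 mm, 70 mm tall; sloping shoulder to a flat round top, 51 mm across, at 78 mm.
- bottle_rim (a point): Centre of the neck's rim, 99 mm above the bottle's origin. The neck is 30 mm across, 40 mm over its three bayonet tabs.
- bottle_label (a point): Middle of the paper label (40 x 50 mm) on the bottle's -x face, 30 mm from the bottle's axis, 36 mm above its underside.
- cap: Black ribbed push-and-turn cap, 50 mm across, 29 mm tall, 0.05 kg. Origin: on its axis at the skirt's lower edge; z up. Locked, its origin is 84 mm above the bottle's and its axes are parallel to the bottle's. Three lugs inside hook under the neck's tabs, so the closed bottle can be carried by the cap, gripped from above across the skirt at any yaw.
- cap_top (a point): Centre of the cap's top. Held down, the cap turns anticlockwise seen from above (+ yaw): its lugs are free of the tabs from 0.95 rad past the locked position and meet a stop at about 1.3 rad; 1.1 rad is the middle of the gap, from which it lifts straight off. Clockwise it is blocked. Keep the fingertips 7 mm or more above the bottle's flat top before pressing.
- cap_liner (a joint): Spring disc inside the cap (m): about 0 at rest on the bottle, 0.006 with the cap pushed right down. Pushing down takes 6 N to start and 12 N at 6 mm, where the skirt meets the bottle's flat top; the lugs are clear of their notches only past 4.2 mm (about 10 N), so push to the bottom. Slightly below 0 with the cap off.
- holder: Grey sheet-metal bench holder, fixed. Origin: middle of the pocket at desk height; z up; open front on its -x. Base plate 100 x 84 x 5 mm. Pocket 63 x 63 mm inside, floor 5 mm above the origin; a seated bottle cannot turn. Walls 3 mm thick, 45 mm high, lips flared outwards up to 54 mm (mouth 73 mm). Front: 14 mm sill and a 15 mm strip each side, leaving a 33 mm window for the label.
- small_jar: Small brown jar with a white screw lid, 45 mm across, 52 mm tall; a bystander. Origin: middle of its underside.
- glue_stick: Upright glue stick, 27 mm across, 92 mm tall; a bystander. Origin: middle of its underside.
- pliers: Red-handled long-nose pliers lying flat, 44 x 151 x 10 mm; a bystander. Origin: middle of the underside.
- label_roll: Roll of white labels lying flat, 121 mm across, 52 mm tall; a bystander. Origin: middle of its underside.
- white_box: White carton, 91 x 121 x 63 mm; a bystander. Origin: middle of its underside.
- mug: White mug with a handle, 83 x 118 x 96 mm; a bystander. Origin: under the middle of cup and handle.

How it is judged:
On the way, in this order (a step that is already met when the one before it is completed fails the run):
1. the closed bottle stands fully down in the holder with its label in the open front (horizontal distance between bottle and holder below 0.004 m and z of bottle in the frame of holder below 0.0075 m and angle between bottle's own z axis and vertical below 0.06 rad and x of bottle_label in the frame of holder below -0.026 m and z of cap in the frame of bottle below 0.088 m), for 0.2 s.
2. the cap, still on the neck, has been turned out of its lock (angle between the x axis of cap and the x axis of bottle, either way round above 0.87 rad and z of cap in the frame of bottle below 0.093 m and horizontal distance between cap and bottle below 0.006 m), for 0.05 s.
At the end, for the whole second after the job is handed in: Bottle fully down in the holder (axis within 4 mm, underside within 2.5 mm of the floor), upright, label in the open front; cap held still in the gripper, level within 0.2 rad, its lower edge 25 to 90 mm above the neck rim, its axis within 25 mm of the bottle's (horizontal distance between bottle and holder below 0.004 m and z of bottle in the frame of holder below 0.0075 m and angle between bottle's own z axis and vertical below 0.06 rad and x of bottle_label in the frame of holder below -0.026 m and z of cap in the frame of bottle between 0.124 and 0.189 m and horizontal distance between cap and bottle below 0.025 m and angle between cap's own z axis and vertical below 0.2 rad and linear speed of cap below 0.03 m/s and contact force between the fingers and cap above 1 N); the arm keeps its last pose, push and grip.
It fails at once if the bottle is tipped over (angle between bottle's own z axis and vertical above 0.6 rad).
It fails at once if another thing on the desk is moved more than 40 mm (distance of any of small_jar, glue_stick, pliers, label_roll, white_box, mug from where it was at the start of the episode above 0.04 m).
It also fails if it takes over 51 s, if anything falls off the work surface, if the arm or the gripper's body presses on something with over 40 N, if the wrist force passes 120 N, or if a joint passes its speed limit or range.

## Robot

A 7-joint arm with a two-finger parallel gripper is mounted at the origin on the work surface; the furniture and walls round the work are solid. World frame = base frame: x ahead of the robot, y to its left, z up, the work surface at z = 0. Lengths are in m, angles in rad, forces in N, time in s.
With the tool pointing down it reaches from about 0.4 to 0.875 m from the base axis. Payload 19.3 kg.
Tool frame: the origin (TCP) lies midway between the tips of the shut fingers; the grasp point (between the pads) lies robot.tcp_to_grasp behind it (robot.tcp_to_grasp is the distance from the TCP to the grasp point, in m); z points along the fingers, y is the direction in which the jaws open and shut (so a half turn about z gives the same grasp; the last joint's range is limited). The gripper opens to 85 mm and grips with 20 to 120 N. Pads are 22 mm wide; open, the fingers measure 114 mm over their backs; the gripper's body (76 mm by 85 mm) begins 54 mm behind the grasp point. The pads swing forward as they close: fully open they stand 13 mm farther back than shut.
Start: joints at [1.278, 0.521, -0.036, 1.599, 0.021, 1.021, -0.113], TCP at [0.138, -0.61, 0.231] pointing down, gripper open.
Joint ranges: [-2.91, 2.91], [-0.3, 2.13], [-1.5, 1.42], [0.17, 2.43], [-1.26, 4.41], [0.16, 1.93], [-2.52, 2.52]. Speed limits (rad/s): [1.89, 1.89, 2.39, 2.39, 3.01, 3.01, 3.01].

## Interface

Orientations are given as a unit quaternion [x, y, z, w].
In Python, from plant import robot, optics gives the robot as it stands. The module is installed in compiled form; this text tells all that it offers.
- The arm moves only by the shell command python3 -m inch 'ROWS' [FORCE]. ROWS is JSON, one flat list of numbers, 5 for each row, row after row: the shift along the tool's x, y, z in mm, then the turn about the tool's z in degrees, then the opening, from -1 (shut) to 1 (fully open), so that 0 is half open. In form: [tx, ty, tz, yaw, claw, tx, ty, tz, yaw, claw, ...]. A call has 1 to 20 rows; each row is the pose to reach, as a shift and turn from the pose measured when the call began, along the tool's axes at that moment; what a row does not reach only later rows make up. A row lasts 1/8 s, in which the tool goes at most 62.5 mm and 10.7 degrees, less where a joint would pass 70% of its speed; a pose out of reach is approached as far as the arm can. A call with a gripper value outside its range is refused whole. The fingers move at their own pace and stop on an object; FORCE is the grip in N (left out, the last holds). Time passes only in rows, so rows that repeat a pose let the fingers close. It gives the time, the measured TCP pose, the force and the opening at its end, in the units of the state.
- robot.observe(): the state, without advancing time (a new reading comes with each control period).
- optics.get_image(name): name is "scene" or "top"; returns (picture, depth): 400x640x3 uint8, red, green, blue; 400x640 float32, m along the optical axis (not along the pixel's ray), 0 where there is no reading.
- optics.camera_model(name): a dict with "intrinsics" (3x3 intrinsics, pixels), "distortion" ([k1, k2, p1, p2, k3] as OpenCV has them; the pictures are not rectified), "position" and "orientation" of the camera in the world. Camera axes: x right, y up, looking along -z (the intrinsics and any distortion apply to the point x, -y, -z); pixel columns grow to the right and rows downward; lengths in m; the calibration is good to about 2 mm. A picture is of the moment at which its call begins. camera_model takes no time and is no camera call.
- robot.job_done(): hands the job in, once; it reports no verdict.
The state is a dict: "clock": time; "joint_positions": joint angles; "qvel": joint speeds; "joint_torque": joint torques, N m; "eef_pos": TCP position; "ee_rot": TCP orientation; "ft_force": force on the tool from outside, world axes, zero at the start; "ft_torque": the same for the moment, N m; "opening": opening from 0.0 (shut) to 1.0 (fully open).
Only numpy, scipy, OpenCV 4.12 (cv2) and the standard library are available. Lean on these libraries where they do the work, as an engineer would, in place of code of your own. Each camera call takes 0.05 s, during which the arm holds its last target. There are 200 camera calls.

## Working session

There is one attempt and no reset: what is moved stays moved. The work goes in short steps, Python scripts to look and compute and a shell command to move; the robot and the scene stay as the last step left them, time stands still between calls to the robot, and variables do not carry over. Pictures are saved under pics/ and viewed, about 8 in all and at most 12, crops included, and the job is handed in when it is done.

```bash
mkdir -p pics; ls; python3 - <<'E'
from plant import robot, optics
import cv2,numpy as np
s=robot.observe(); print(s, robot.tcp_to_grasp)
for n in("scene","top"):
    p,d=optics.get_image(n); cv2.imwrite(f"pics/{n}0.png",p[:,:,::-1]); np.save(f"pics/{n}0d.npy",d); print(n,optics.camera_model(n))
E
```

```text
pics
{'clock': 0.0, 'joint_positions': array([ 1.27778307,  0.52202095, -0.0363368 ,  1.59998292,  0.02119069,
        1.02110492, -0.11277878]), 'qvel': array([-4.94534819e-04,  6.82989854e-04,  3.15913641e-04, -6.85096890e-04,
        6.83922602e-05, -3.22136738e-04, -4.81029205e-04]), 'joint_torque': array([ 4.81211446e-04, -9.27105904e+01,  1.97970405e+00, -3.69942892e+01,
        1.77244894e-02,  8.28851829e-03, -1.21704225e-04]), 'eef_pos': array([ 0.13800843, -0.60923438,  0.23073029]), 'ee_rot': array([ 9.93799755e-01,  1.11183300e-01, -9.65409730e-05, -5.57468915e-04]), 'ft_force': array([1.24376635, 1.33570717, 0.73971603]), 'ft_torque': array([ 0.02457795, -0.04237204,  0.0308029 ]), 'opening': 0.9977070761652838} 0.0187
scene {'intrinsics': array([[425.84781741,   0.        , 314.96221833],
       [  0.        , 425.84781741, 208.47297959],
       [  0.        ,   0.        ,   1.        ]]), 'distortion': array([-0.01959809,  0.        ,  0.        ,  0.        ,  0.        ]), 'position': array([-0.0348682 ,  0.49223623,  0.69835784]), 'orientation': array([-0.16062821,  0.40426755,  0.83034986, -0.34826059])}
top {'intrinsics': array([[376.55626918,   0.        , 322.04474357],
       [  0.        , 376.55626918, 199.23743316],
       [  0.        ,   0.        ,   1.        ]]), 'distortion': array([0.00233974, 0.        , 0.        , 0.        , 0.        ]), 'position': array([ 0.28973805, -0.04790616,  1.19208212]), 'orientation': array([ 0.07883443, -0.07087083, -0.6630301 ,  0.74104895])}
```

View pics/scene0.png

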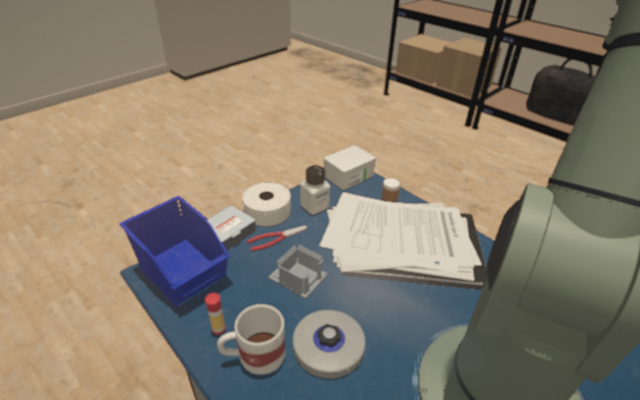

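View pics/top0.png

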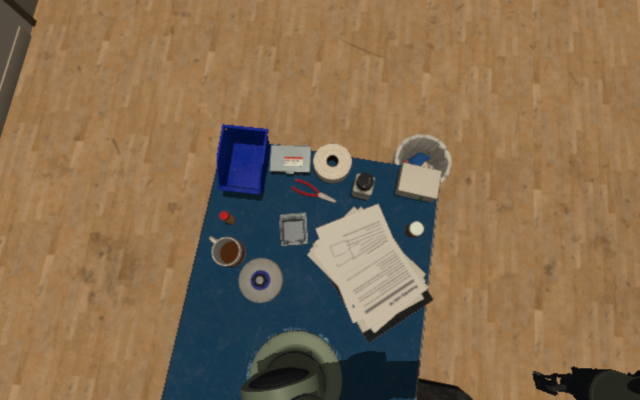

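The bottle is at top (363,185) / scene (315,190), and the holder at top (293,229) / scene (300,270). The arm is outside both views. I'll enlarge both areas.

```bash
cat > h.py <<'E'
import cv2,numpy as np
from scipy.spatial.transform import Rotation as R
from plant import robot,optics
def ray(n,uv):
    m=optics.camera_model(n); q=cv2.undistortPoints(np.array(uv,float).reshape(-1,1,2),m["intrinsics"],m["distortion"]).reshape(-1,2)
    d=np.c_[q[:,0],-q[:,1],-np.ones(len(q))]
    return m["position"],R.from_quat(m["orientation"]).apply(d)
def onplane(n,uv,z):
    o,d=ray(n,uv); return o+d*((z-o[2])/d[:,2])[:,None]
def proj(n,P):
    m=optics.camera_model(n); c=R.from_quat(m["orientation"]).inv().apply(np.atleast_2d(P)-m["position"])*[1,-1,-1]
    return cv2.projectPoints(c,np.zeros(3),np.zeros(3),m["intrinsics"],m["distortion"])[0].reshape(-1,2)
def crop(img,x,y,w,h,k): return cv2.resize(img[y:y+h,x:x+w],None,fx=k,fy=k,interpolation=cv2.INTER_CUBIC)
def cloud(n,d):
    m=optics.camera_model(n); v,u=np.mgrid[:400,:640]; o,r=ray(n,np.c_[u.ravel(),v.ravel()])
    return (o+r*d.reshape(-1,1)).reshape(400,640,3)
E
python3 - <<'E'
from h import *
s=cv2.imread("pics/scene0.png");t=cv2.imread("pics/top0.png")
a=np.hstack([crop(t,270,205,48,48,8),crop(t,338,162,50,48,8)]); b=np.hstack([crop(s,262,235,72,56,5),crop(s,290,160,56,56,7)[:280]])
w=max(a.shape[1],b.shape[1]); f=lambda i:cv2.copyMakeBorder(i,0,0,0,w-i.shape[1],0)
m=np.vstack([f(a),f(b)])[:600]; print(m.shape)
cv2.imwrite("pics/m1.png",m)
for n in("scene","top"):
    c=cloud(n,np.load(f"pics/{n}0d.npy"))
    for nm,uv in dict(scene=dict(cap=(315,172),desk=(350,300),hold=(300,270)),top=dict(cap=(365,182),desk=(260,215),hold=(293,229)))[n].items(): print(n,nm,c[uv[1],uv[0]])
    # points in height bands
    z=c[:,:,2]; xy=c[:,:,:2]
    for nm,lo,hi,ctr in(("captop",.106,.122,(0.0,0)),):
        k=(z>lo)&(z<hi)
        # restrict to region
        box=dict(scene=(300,160,332,190),top=(348,165,382,202))[n]
        mk=np.zeros_like(k); mk[box[1]:box[3],box[0]:box[2]]=1; k&=mk
        print(n,nm,k.sum(),np.median(c[k],0),c[k].min(0),c[k].max(0))
E
```

```text
(600, 784, 3)
scene cap [ 0.58394843 -0.13685428  0.11355981]
scene desk [0.31351617 0.02751586 0.00034121]
scene hold [0.44646096 0.0449621  0.00213267]
scene captop 218 [ 0.58906808 -0.13960612  0.11261693] [ 0.56615911 -0.1666034   0.10600487] [ 0.61638715 -0.11626007  0.11533271]
top cap [ 0.58746995 -0.14341474  0.11156793]
top desk [ 0.47243181  0.17286511 -0.00402457]
top hold [0.43861149 0.061071   0.00083742]
top captop 226 [ 0.59121955 -0.14477942  0.11163063] [ 0.56622503 -0.17034707  0.10627276] [ 0.61669311 -0.11968089  0.11774658]
```

View pics/m1.png

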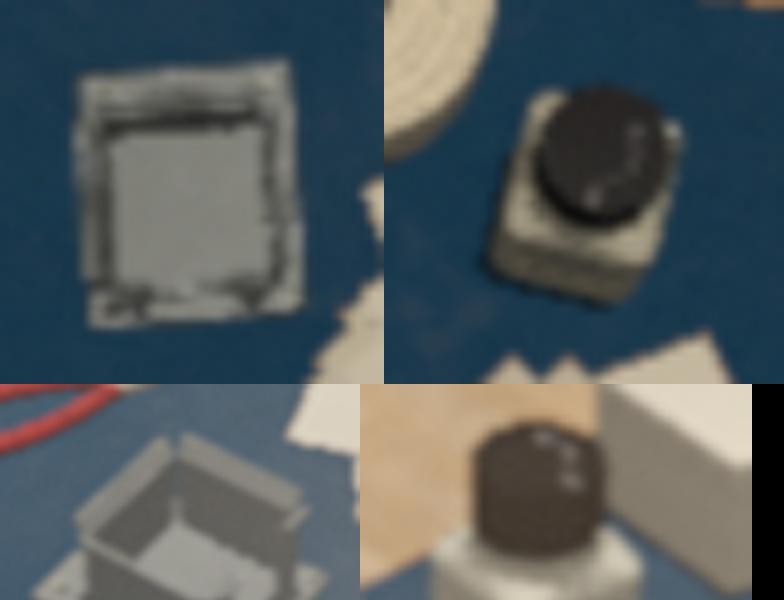

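Top view: the holder's open front faces image-down, towards the robot, between two short strips. The bottle is turned about 15° in the image. I can't yet tell which face has the label, so I'll look at the bottle with more contrast.

```bash
python3 - <<'E'
from h import *
s=cv2.imread("pics/scene0.png");t=cv2.imread("pics/top0.png")
def st(i):
    i=i.astype(float); return np.clip((i-90)*1.7,0,255).astype(np.uint8)
m=np.hstack([st(crop(s,292,160,46,58,10)),crop(s,264,236,68,58,5)[:580]]) if 0 else None
a=st(crop(s,294,162,40,56,10)); b=crop(s,264,240,66,56,6); b=cv2.copyMakeBorder(b,0,a.shape[0]-b.shape[0],0,0,0)
cv2.imwrite("pics/m2.png",np.hstack([a,b])); print(a.shape,b.shape)
E
```

```text
(560, 400, 3) (560, 396, 3)
```

View pics/m2.png

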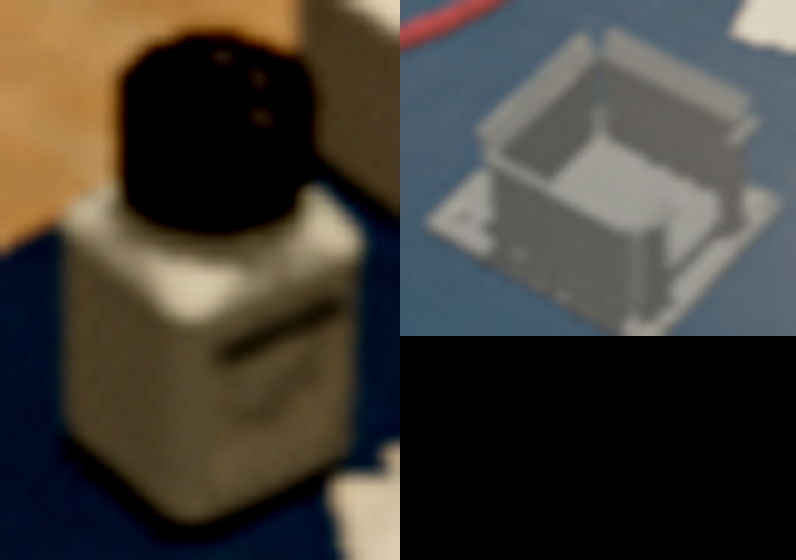

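The label, with a dark stripe at about scene (322,193), is on the face to the right of the bottle's near corner. That is the face pointing roughly to world -x. I'll get poses and yaws from the depth clouds and edges.

```bash
python3 - <<'E'
from h import *
C={n:cloud(n,np.load(f"pics/{n}0d.npy")) for n in("scene","top")}
# bottle side faces from scene
for n in C:
    c=C[n].reshape(-1,3)
    for nm,ctr,lo,hi,r in(("bottle",(0.59,-.142),.015,.068,.055),("bottleup",(0.59,-.142),.03,.085,.055),("holderwall",(.452,.053),.012,.06,.075),("holderplate",(.452,.053),-.005,.06,.075)):
        k=(c[:,2]>lo)&(c[:,2]<hi)&(np.hypot(*(c[:,:2]-ctr).T)<r); P=c[k]
        rect=cv2.minAreaRect(P[:,:2].astype(np.float32)*1000); print(n,nm,k.sum(),[np.round(x,1) for x in rect])
c=C["scene"]; z=c[...,2]
k=(z>.008)&(z<.066)&(np.hypot(c[...,0]-.59,c[...,1]+.142)<.055)
for nm,kk in(("right",np.arange(640)>314),("left",np.arange(640)<309)):
    P=c[k&kk[None,:]]; vx,vy,x0,y0=cv2.fitLine(P[:,:2].astype(np.float32),cv2.DIST_HUBER,0,.001,.001).ravel()
    print("bottle",nm,len(P),np.degrees(np.arctan2(vy,vx)),x0,y0)
# hand-picked corners: top view, plate corners of holder (from 8x crop) at z=.005
f=lambda l,ox,oy,k:[(x/k+ox-.5+.5/k,y/k+oy-.5+.5/k) for x,y in l]
q=onplane("top",f([(80,78),(290,62),(302,308),(90,327)],270,205,8),.005); print("plate/lip corners?",q[:,:2].round(4))
q=onplane("top",f([(113,128),(263,125),(275,285),(113,290)],270,205,8),.005); print("floor",q[:,:2].round(4))
q=onplane("top",f([(106,262),(241,303)],338,162,8),.0); print("bottle front edge",q[:,:2].round(4),np.degrees(np.arctan2(*(q[1]-q[0])[[1,0]])))
q=onplane("scene",f([(430,222),(784,200),(628,336)],264-400/6,240,6),.005); print("scene plate left,right,near",q[:,:2].round(4))
q=onplane("scene",f([(482,135),(592,40),(605,32),(752,98)],264-400/6,240,6),.054); print("scene lips",q[:,:2].round(4))
E
```

```text
scene bottle 477 [array([ 578.6, -128.7]), array([74.9, 42.7]), np.float64(41.6)]
scene bottleup 549 [array([ 580.5, -131.3]), array([74.8, 49. ]), np.float64(42.5)]
scene holderwall 1060 [array([437.3,  39.5]), array([ 78.8, 121.7]), np.float64(11.1)]
scene holderplate 2661 [array([450.6,  54.6]), array([148.5, 144.4]), np.float64(27.5)]
top bottle 98 [array([ 590.9, -144.2]), array([59.4, 60.3]), np.float64(79.6)]
top bottleup 180 [array([ 591. , -144.6]), array([59.8, 60.3]), np.float64(80.2)]
top holderwall 254 [array([436.7,  38.8]), array([ 78.2, 116. ]), np.float64(10.9)]
top holderplate 1633 [array([452.2,  53.4]), array([145.8, 147.2]), np.float64(6.2)]
bottle right 245 82.822525 0.5622447 -0.1402791
bottle left 162 -9.122429 0.59505284 -0.11318877
plate/lip corners? [[0.4802 0.1094]
 [0.4959 0.0268]
 [0.3989 0.0103]
 [0.3823 0.0921]]
floor [[0.4616 0.0936]
 [0.4694 0.0344]
 [0.4067 0.0219]
 [0.3977 0.0851]]
bottle front edge [[ 0.5719 -0.1111]
 [ 0.561  -0.167 ]] -101.02373399612357
scene plate left,right,near [[0.4778 0.1093]
 [0.3959 0.0092]
 [0.3894 0.0943]]
scene lips [[0.4602 0.097 ]
 [0.4688 0.0367]
 [0.4686 0.0304]
 [0.4073 0.0161]]
```

Bottle is at about (0.591,-0.1445) with yaw ≈ -9.5°. Holder is at about (0.437,0.057) with yaw ≈ +9..10°. I'll move above the cap and refine the holder at the same time.

```bash
python3 -m inch '[40,-26,0,-3,1,80,-52,5,-6,1,120,-78,10,-9,1,160,-104,15,-12,1,200,-130,20,-15,1,240,-156,25,-18,1,280,-182,30,-21,1,320,-208,35,-24,1,360,-234,40,-27,1,400,-260,45,-30,1,440,-286,50,-33,1,480,-312,55,-36,1,520,-338,60,-40,1,545,-353,66,-40,1,545,-353,66,-40,1,545,-353,66,-40,1,545,-353,66,-40,1]' 60
python3 - <<'E'
from h import *
s=robot.observe(); print(s["joint_positions"].round(2),s["ft_force"])
C={n:cloud(n,np.load(f"pics/{n}0d.npy")) for n in("scene","top")}
for n in C:
    c=C[n]
    for lo,hi in((.02,.06),(.042,.06)):
        k=(c[...,2]>lo)&(c[...,2]<hi)&(np.hypot(c[...,0]-.437,c[...,1]-.057)<.06)
        P=c[k]; print(n,lo,len(P),[np.round(x,1) for x in cv2.minAreaRect(P[:,:2].astype(np.float32)*1000)])
# grey plate+holder mask in top, hull -> base-plate rectangle
t=cv2.imread("pics/top0.png"); hsv=cv2.cvtColor(t,cv2.COLOR_BGR2HSV)
m=((hsv[...,1]<80)).astype(np.uint8); m[:,:272]=0;m[:,312:]=0;m[:207]=0;m[252:]=0
cs,_=cv2.findContours(m,cv2.RETR_EXTERNAL,cv2.CHAIN_APPROX_NONE); cc=max(cs,key=cv2.contourArea)
q=onplane("top",cc.reshape(-1,2),.005)[:,:2]
print("hull at z.005",[np.round(x,1) for x in cv2.minAreaRect((q*1000).astype(np.float32))])
g=np.median(t[m>0],0);print(g)
E
```

```text
clock: 2.22
eef_pos: [0.591, -0.1456, 0.1653]
ee_rot: [0.896, 0.444, -0.0, -0.0]
ft_force: [0.6, 0.0, 0.4]
opening: 0.997
[ 0.36  0.58 -0.31  1.69  0.22  0.9  -0.69] [0.6279256  0.04540421 0.40991883]
scene 0.02 860 [array([433.2,  60.4]), array([78.8, 79.1]), np.float64(11.1)]
scene 0.042 372 [array([433.2,  60.4]), array([78.8, 79.1]), np.float64(11.1)]
top 0.02 226 [array([433.2,  57.3]), array([78.2, 78.5]), np.float64(10.9)]
top 0.042 184 [array([433.2,  57.3]), array([78.2, 78.5]), np.float64(10.9)]
hull at z.005 [array([439.2,  60.6]), array([103.1,  88.4]), np.float64(10.9)]
[110. 115. 114.]
```

The lip rectangle is 79 x 79 mm and centred at about (0.433,0.059), with yaw 11°. The two cameras differ by a constant 3 mm in y, so I'll use relative distances. Next I descend and grip.

```bash
python3 -m inch '[2,-1,20,0,1,2,-1,40,0,1,2,-1,60,0,1,2,-1,74,0,1,2,-1,79,0,1,2,-1,79,0,1,2,-1,79,0,0.4,2,-1,79,0,0,2,-1,79,0,-0.5,2,-1,79,0,-1,2,-1,79,0,-1,2,-1,79,0,-1,2,-1,79,0,-1]' 60
python3 - <<'E'
from h import *
for n in("scene","top"):
    p,d=optics.get_image(n); cv2.imwrite(f"pics/{n}1.png",p[:,:,::-1])
a=crop(cv2.imread("pics/scene1.png"),280,140,75,80,7);b=crop(cv2.imread("pics/top1.png"),338,150,38,80,7)
cv2.imwrite("pics/m3.png",np.hstack([a,b]))
E
```

```text
clock: 3.85
eef_pos: [0.5916, -0.1434, 0.0868]
ee_rot: [0.896, 0.444, 0.0, -0.0]
ft_force: [-1.2, 0.7, 6.8]
opening: 0.565
```

View pics/m3.png

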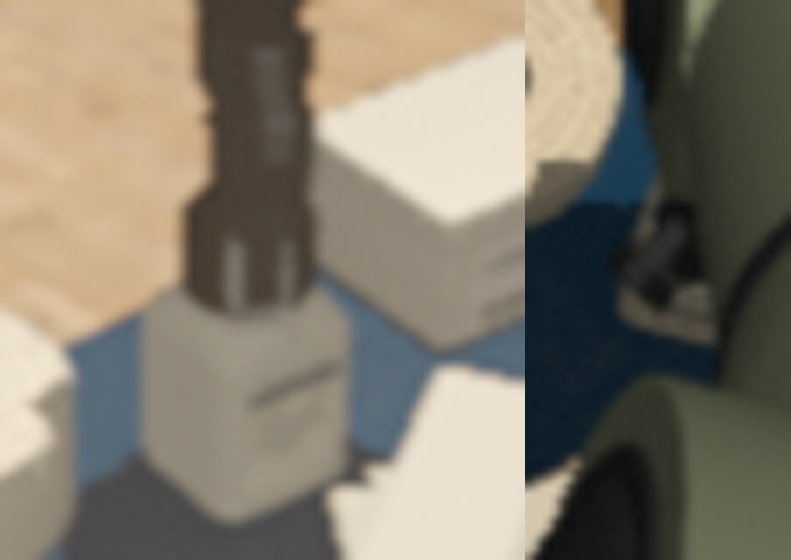

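The grip on the cap is good, and the labelled face is still visible at about scene (320,194). I'll lift, then carry to above the holder with a turn of about -20° (anticlockwise).

```bash
python3 -m inch '[0,0,-10,0,-1,0,0,-35,0,-1,0,0,-65,0,-1,0,0,-88,0,-1,5,-20,-90,-2,-1,13,-50,-90,-4,-1,21,-80,-90,-6,-1,29,-110,-90,-8,-1,37,-140,-90,-11,-1,45,-170,-90,-14,-1,52,-200,-90,-17,-1,59,-225,-90,-19,-1,63,-241,-90,-20,-1,65,-248,-90,-20,-1,65,-248,-90,-20,-1,65,-248,-90,-20,-1]'
python3 - <<'E'
from h import *
for n in("scene","top"):
    p,d=optics.get_image(n); cv2.imwrite(f"pics/{n}2.png",p[:,:,::-1]); np.save(f"pics/{n}2d.npy",d)
a=crop(cv2.imread("pics/scene2.png"),255,180,85,120,5);b=crop(cv2.imread("pics/top2.png"),265,190,60,100,6)
cv2.imwrite("pics/m4.png",np.hstack([a,b]))
E
```

```text
clock: 5.95
eef_pos: [0.4342, 0.0581, 0.1768]
ee_rot: [0.806, 0.592, 0.0, 0.0]
ft_force: [-0.2, -0.2, -3.6]
opening: 0.567
```

View pics/m4.png

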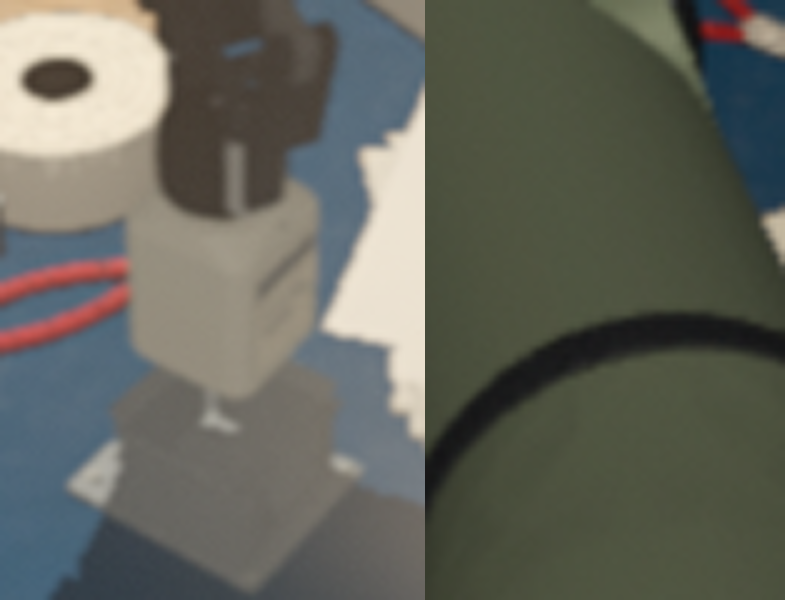

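The bottle hangs upright over the holder with its label stripe at about scene (312,235), on the same side as the window. I'll fit its two visible faces in the scene depth and compare with the holder in the same camera.

```bash
cat > face.py <<'E'
from h import *
def faces(c,z0,ctr,cut):
    k=(c[...,2]>z0+.012)&(c[...,2]<z0+.064)&(np.hypot(c[...,0]-ctr[0],c[...,1]-ctr[1])<.06)
    col=np.arange(640); L=[]
    for nm,kk in(("label",col>cut+5),("left",col<cut-5)):
        P=c[k&kk[None]][:,:2].astype(np.float32); vx,vy,x,y=map(float,cv2.fitLine(P,cv2.DIST_HUBER,0,.001,.001).ravel())
        a=np.degrees(np.arctan2(vy,vx))%180; n=np.array([-vy,vx]); n*=np.sign(n@(np.array([-.03,.49])-[x,y])); L.append((n,n@[x,y]-.03)); print(nm,len(P),round(a,1))
    print("centre",np.linalg.solve([l[0] for l in L],[l[1] for l in L]).round(4))
E
python3 - <<'E'
from face import *
faces(cloud("scene",np.load("pics/scene0d.npy")),0,(.591,-.142),312)
faces(cloud("scene",np.load("pics/scene2d.npy")),.09,(.434,.06),302)
E
```

```text
label 170 83.1
left 112 170.4
centre [ 0.592 -0.143]
label 190 102.4
left 319 11.8
centre [0.4344 0.0582]
```

The bottle is within about 1 mm and 1° of the holder's pose. I'll turn it back 1° and lower, watching the force.

```bash
python3 -m inch '[0,0,15,1,-1,0,0,30,1,-1,0,0,38,1,-1,0,0,44,1,-1,0,0,50,1,-1,0,0,54,1,-1,0,0,58,1,-1,0,0,58,1,-1]'
```

```text
clock: 7.05
eef_pos: [0.434, 0.0582, 0.1186]
ee_rot: [0.811, 0.585, 0.0, -0.0]
ft_force: [-0.2, 0.2, -4.7]
opening: 0.565
```

```bash
python3 -m inch '[0,0,4,0,-1,0,0,8,0,-1,0,0,12,0,-1,0,0,16,0,-1,0,0,20,0,-1,0,0,20,0,-1]'
```

```text
clock: 7.8
eef_pos: [0.434, 0.0582, 0.0984]
ee_rot: [0.811, 0.585, -0.0, -0.0]
ft_force: [-0.9, -0.2, -4.3]
opening: 0.564
```

```bash
python3 -m inch '[0,0,3,0,-1,0,0,5,0,-1,0,0,7,0,-1,0,0,7,0,-1,0,0,7,0,-1]'
python3 - <<'E'
from h import *
for n in("scene",):
    p,d=optics.get_image(n); cv2.imwrite(f"pics/{n}3.png",p[:,:,::-1]); np.save(f"pics/{n}3d.npy",d)
cv2.imwrite("pics/m5.png",crop(cv2.imread("pics/scene3.png"),255,190,90,110,5))
E
```

```text
clock: 8.43
eef_pos: [0.4341, 0.0581, 0.0916]
ee_rot: [0.811, 0.585, -0.0, 0.0]
ft_force: [-2.6, -1.6, 5.8]
opening: 0.567
```

View pics/m5.png

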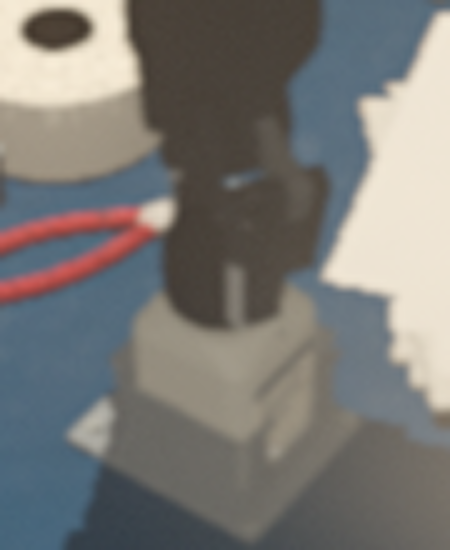

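Seated: the upward force appeared at exactly the expected height, and the label shows in the front window at about scene (312,272). Next I press the cap.

```bash
python3 -m inch '[0,0,0,0,-1,0,0,0,0,-1,0,0,1.5,0,-1,0,0,3,0,-1,0,0,4.5,0,-1,0,0,5.5,0,-1,0,0,5.5,0,-1]' 90
```

```text
clock: 9.35
eef_pos: [0.4341, 0.058, 0.0864]
ee_rot: [0.811, 0.585, 0.0, 0.0]
ft_force: [-4.0, -1.2, 13.1]
opening: 0.563
```

```bash
python3 -m inch '[0,0,1,0,-1,0,0,2,0,-1,0,0,2,0,-1]'
```

```text
clock: 9.72
eef_pos: [0.4342, 0.058, 0.0861]
ee_rot: [0.811, 0.585, 0.0, 0.001]
ft_force: [-17.4, -3.6, 62.2]
opening: 0.558
```

The cap bottomed at z≈0.086, with stiff contact at 62 N. I'll ease to about 25 N and turn anticlockwise 63°.

```bash
python3 -m inch '[0,0,0.5,0,-1,0,0,0.5,0,-1]'; python3 -m inch '[0,0,0.3,-5,-1,0,0,0.3,-10,-1,0,0,0.3,-15,-1,0,0,0.3,-20,-1]'
```

```text
clock: 9.98
eef_pos: [0.4342, 0.058, 0.0864]
ee_rot: [0.811, 0.585, 0.0, 0.001]
ft_force: [-7.8, -1.9, 26.4]
opening: 0.56
clock: 10.48
eef_pos: [0.4352, 0.0584, 0.0867]
ee_rot: [0.696, 0.718, 0.001, 0.002]
ft_force: [-0.1, 0.8, 11.3]
opening: 0.556
```

```bash
python3 -m inch '[-0.5,0,0.9,0,-1,-0.5,0,0.9,-6,-1,-0.5,0,0.9,-12,-1,-0.5,0,0.9,-18,-1,-0.5,0,0.9,-22,-1]'; python3 -c "
from plant import robot;s=robot.observe();print(s['ft_torque'],s['joint_positions'].round(2),s['ee_rot'])"
```

```text
clock: 11.1
eef_pos: [0.4359, 0.0584, 0.0864]
ee_rot: [0.545, 0.838, 0.001, 0.003]
ft_force: [-2.3, 1.8, 15.0]
opening: 0.561
[ 0.3988626   0.72720895 -0.11038688] [ 0.18  0.53 -0.58  2.17  0.54  0.57 -0.38] [0.54498773 0.83843833 0.00126958 0.00281419]
```

```bash
python3 -m inch '[0,0,0.6,-5,-1,0,0,0.6,-10,-1,0,0,0.6,-15,-1,0,0,0.6,-20,-1,0,0,0.6,-21,-1,0,0,0.6,-21,-1]'; python3 - <<'E'
from h import *
s=robot.observe();print(s['ft_torque'],2*np.degrees(np.arctan2(s['ee_rot'][1],s['ee_rot'][0])))
p,d=optics.get_image("scene"); cv2.imwrite("pics/scene4.png",p[:,:,::-1])
cv2.imwrite("pics/m6.png",crop(p[:,:,::-1],255,190,90,110,5))
E
```

```text
clock: 11.85
eef_pos: [0.4362, 0.0588, 0.0864]
ee_rot: [0.383, 0.924, 0.001, 0.003]
ft_force: [-7.0, 0.9, 18.5]
opening: 0.558
[ 0.22708422  1.48476464 -0.1297466 ] 134.97397828525217
```

View pics/m6.png

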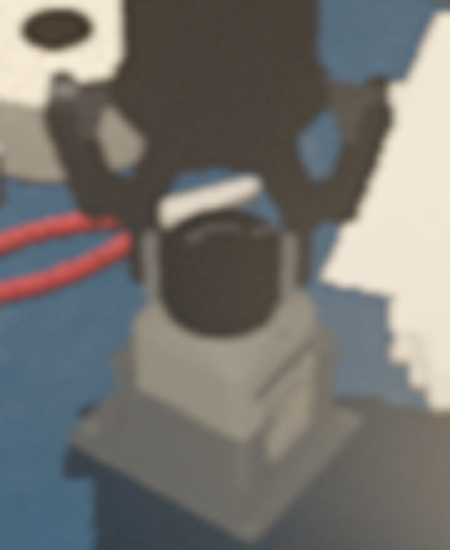

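The gripper has turned 63° and the bottle is unturned and still seated. I'll lift a little and check the load.

```bash
python3 -m inch '[0,0,-2,0,-1,0,0,-4,0,-1,0,0,-7,0,-1,0,0,-10,0,-1,0,0,-14,0,-1,0,0,-18,0,-1,0,0,-18,0,-1,0,0,-18,0,-1]'
```

```text
clock: 12.9
eef_pos: [0.4361, 0.0588, 0.1044]
ee_rot: [0.383, 0.924, 0.001, 0.003]
ft_force: [-0.5, -0.8, -0.7]
opening: 0.558
```

The load is only that of the cap, so it is free. Raising it to about 5 cm above the rim.

```bash
python3 -m inch '[0,0,-6,0,-1,0,0,-14,0,-1,0,0,-24,0,-1,0,0,-35,0,-1,0,0,-45,0,-1,0,0,-51,0,-1,0,0,-53,0,-1,0,0,-53,0,-1,0,0,-53,0,-1,0,0,-53,0,-1]'; python3 - <<'E'
from face import *
p,d=optics.get_image("scene"); cv2.imwrite("pics/scene5.png",p[:,:,::-1])
cv2.imwrite("pics/m7.png",crop(p[:,:,::-1],255,180,90,120,5))
c=cloud("scene",d)
k=(np.hypot(c[...,0]-.435,c[...,1]-.059)<.022)&(c[...,2]>.09)&(c[...,2]<.125); print("rim",k.sum(), c[k].mean(0) if k.any() else 0, c[k][:,2].max() if k.any() else 0)
# underside height via shoulder top edge: flat top at 0.083 expected
k=(np.hypot(c[...,0]-.434,c[...,1]-.059)<.025)&(c[...,2]>.07)&(c[...,2]<.092); print("flat top z",k.sum(),np.median(c[k][:,2]))
s=robot.observe(); print(s["eef_pos"],s["ft_force"],abs(s["qvel"]).max())
E
```

```text
clock: 14.15
eef_pos: [0.4356, 0.0589, 0.1572]
ee_rot: [0.383, 0.924, 0.001, 0.003]
ft_force: [0.2, 0.6, 0.2]
opening: 0.558
rim 200 [0.43142608 0.06147617 0.09805906] 0.10588003148927705
flat top z 193 0.08349945956267746
[0.43564326 0.05885044 0.1572588 ] [-0.63928219 -0.05048327  0.24419694] 0.0014528430976323795
```

View pics/m7.png

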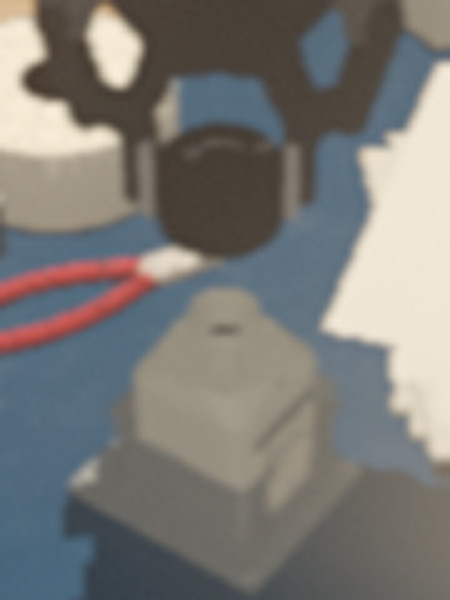

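The cap is level in the gripper (scene ~(299,218)), above the open neck (scene ~(299,243)). The bottle is seated: its flat top reads 0.0835 m (0.083 expected) and its rim 0.104–0.106 m. Handing in.

```bash
python3 -c "
from plant import robot; print(robot.job_done())"
```

```text
the job is handed in; nothing more can be done
None
```

I carried the closed bottle by its cap into the holder with the label in the open front. There I pressed the cap to the bottom, turned it 63° anticlockwise while pressed, and lifted it off. I handed in at about 14 s with the cap held about 5 cm above the neck.

**Last checks:**
- **Bottle:** its flat top read 0.0835 m against 0.083 m expected for a seated bottle. The label was still in the window and the neck was open.
- **Cap:** it was level and gripped (opening 0.56), the arm was still, and the load after lifting showed the cap alone.

**What disagreed or went off plan:**
- **Cameras:** the two disagree by about 3 mm in y, so I worked with distances within one camera. The seating checks used the scene camera only, because the arm blocked the top view.
- **Pressing:** the cap bottomed hard and the wrist force briefly reached 62 N (limit 120 N). I eased it to about 26 N before turning. It dipped to 11 N early in the turn, so I pressed a little more.
- **Bystanders:** I did not measure them afterwards. None appeared moved in the pictures, and no unexpected contact forces showed.

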